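# Make up two glazing jobs in their optician's trays

### The job

Make up the two glazing jobs: put each frame's own pair of lenses in its tray, the rectangular lenses with the rectangular frame and the round ones with the round frame, one lens lying flat, dome up, in each of the two lens cells. The round metal frame has screwed rims, so also lay the small screwdriver lengthwise in the tool bay of its tray. Set the lenses down without dropping them, and leave the frames lying flat in their bays.

Things in the scene. Friction and masses are not known exactly. Their poses are not given: they have to be found in the camera images.
- tray_rect: Light grey job tray holding the rectangular frame, fixed, 167 (x) by 231 (y) mm. Origin: centre of its underside, z up. Floor 4 mm, outer walls 22 mm high, dividers' tops at 12 mm, all walls 3 mm thick. On the -x side two lens cells, 100 (x) by 73.5 (y) mm, centres (-30.5, -75.8) and (-30.5, 0.8) mm; behind them the frame bay, centre (51.5, -37.5) mm; on the +y side the tool bay.
- tray_round: Light grey job tray holding the round frame: same model, origin, axes and cells as tray_rect. In both: the frame bay is 58 (x) by 150 (y) mm; the tool bay is 161 (x) by 72 (y) mm, centre (0, 76.5) mm, its length along x; a rim flange stands out 8 mm at x and 3 mm at y, 19 to 22 mm up. (The stack of empty trays at the edge of the bench is not used.)
- frame_rect: Thick dark plastic spectacle frame with rectangular eyes, 44 (x) by 138 (y) mm, lying folded, face up, loose in the frame bay of its tray, 22 mm high, rims empty, arms folded beneath. Origin: centre of its underside; z up, y along its width. Not to be handled.
- frame_round: Thin metal spectacle frame with round eyes, 46 (x) by 130 (y) mm, lying folded, face up, loose in the frame bay of its tray, 22 mm high, rims empty, arms folded beneath. Origin: centre of its underside; z up, y along its width. Not to be handled.
- lens_rect_1: Dark tinted lens of rounded-rectangle outline, 36 (x) by 52 (y) mm, about 20 g; the 36 mm lies between its two straight long sides. Upright edge 5 mm high, dome 8 mm at the middle, lying dome up on the bench. Origin: centre of its underside; z up. One of two alike; either goes in either cell.
- lens_rect_2: The second rectangular lens, like lens_rect_1 in every way.
- lens_round_1: Dark tinted round lens, 42 mm in diameter, about 18 g. Upright edge 5 mm high, dome 8 mm at the middle, lying dome up on the bench. Origin: centre of its underside; z up. One of two alike; either goes in either cell. (The pale disc 70 mm across is an uncut blank, not part of the job.)
- lens_round_2: The second round lens, like lens_round_1 in every way.
- screwdriver: Small metal jeweller's screwdriver on its side, 112 mm long, about 30 g. Origin: on its axis at mid handle, near the balance point, 7 mm above the bench; x along it to the blade (blade end x = 76, cap end x = -36 mm). Handle 11 mm in diameter, x = -25 to 23 mm, between a hexagonal cap and a collar, both 14 mm. (The wooden-handled tool is a file, not part of the job.)
Not all that is in view belongs to the job. What is shaped like the lens_round_2 but blue or purple is not meant.

How it is judged:
By the outcome, as a careful person would: the job done as asked, in the order asked, and still so for the second after the job is handed in, with the robot touching nothing.
It also fails if it takes over 112 s, if anything falls off the work surface, if the arm or the gripper's body presses on something with over 40 N, if the wrist force passes 120 N, or if a joint passes its speed limit or range.

### The arm

A 6-joint arm with a two-finger parallel gripper is mounted at the origin on the work surface. World frame = base frame: x ahead of the robot, y to its left, z up, the work surface at z = 0. Lengths are in mm, angles in rad, forces in N, time in s.
With the tool pointing down it reaches from about 400 to 925 mm from the base axis. Payload 12.5 kg.
Tool frame: the origin (TCP) lies midway between the tips of the shut fingers; the grasp point (between the pads) lies 19 mm behind it; z points along the fingers, y is the line along which they close (so a half turn about z gives the same grasp; the last joint's range is limited). The gripper opens to 95 mm and grips with 3 to 60 N. Pads are 20 mm wide; open, the fingers measure 119 mm over their backs; the gripper's body (75 mm by 180 mm) begins 59 mm behind the grasp point.
Start: joints at [-1.28, 0.491, 1.559, -0, 1.092, -0.106], TCP at [241.567, -576.448, 214.661] pointing down, gripper open.
Joint ranges: [-3.1, 3.1], [-0.84, 2.19], [0.05, 2.79], [-1.13, 4.28], [0.06, 2.93], [-2.69, 2.69]. Speed limits (rad/s): [2.22, 2.22, 2.79, 3.14, 3.14, 3.14].

### API

Orientations are given as [roll, pitch, yaw] about the fixed x, y, z axes, in that order (R = Rz(yaw) Ry(pitch) Rx(roll)).
In Python, from cell import * gives the robot as it stands.
- The arm moves only by the tool servo_tool, never from a script. Its argument "moves" is one flat list of numbers, 5 for each row, row after row: the shift along the world's x, y, z as a fraction of full scale, then the turn about the world's z as a fraction of full scale, then the opening, from 0 (shut) to 1 (fully open). A call has 1 to 12 rows; each row is the pose to reach, as a shift and turn from the pose commanded when the call began, turning the shorter way round; what a row does not reach only later rows make up. Full scale, the value 1, is 400 mm for a shift and 180 degrees for a turn. A row lasts 1/12 s, in which the tool goes at most 41.7 mm and 7.16 degrees, less where a joint would pass 70% of its speed; a pose out of reach is approached as far as the arm can. A call with a number of a shift or a turn outside -1 to 1 is refused whole. A call with a gripper value outside its range is refused whole. The fingers move at their own pace and stop on an object; the grip force is fixed at half the most. Time passes only in rows, so rows that repeat a pose let the fingers close. It gives the time, the measured TCP pose, the force, the opening and the grip force at its end, in the units of the state.
- state(): the state, without advancing time (a new reading comes with each control period).
- read_camera(name): name is "scene" or "top"; returns (picture, depth): 384x512x3 uint8, blue, green, red; 384x512 float32, mm along the optical axis (not along the pixel's ray), 0 where there is no reading.
- get_calibration(name): a dict with "K" (3x3 intrinsics, pixels), "R" (3x3) and "t" (3): a world point X has camera coordinates R X + t. Camera axes: x right, y down, z forward; pixel columns grow to the right and rows downward; lengths in mm; the calibration is good to about 2 mm. A picture is of the moment at which its call begins. get_calibration takes no time and is no camera call.
- job_done(): hands the job in; it is judged then, once.
The state is a dict: "t": time; "joints": joint angles; "qvel": joint speeds; "tau": joint torques, N m; "eef_pos": TCP position; "tcp_rot": TCP orientation; "ft_force": force on the tool from outside, world axes, zero at the start; "moment": the same for the moment, N m; "opening": opening from 0.0 (shut) to 1.0 (fully open); "grip_force": force on a finger pad.
Only numpy, scipy, OpenCV 4.12 (cv2) and the standard library are available. Lean on these libraries where they do the work, as an engineer would, in place of code of your own. Each camera call takes 0.05 s, during which the arm holds its last target. There are 200 camera calls.

## Working session

There is one attempt and no reset: what is moved stays moved. The work goes in short steps, Python scripts to look and compute and a tool call to move; the robot and the scene stay as the last step left them, time stands still between calls to the robot, and variables do not carry over. Pictures are saved under pics/ and viewed, at most 14 in all, crops included, and the job is handed in when it is done.

Besides the shell and the picture viewer there is one more tool, called after "Call:" as name(argument=value, ...) on one line, values as JSON. servo_tool: Moves the arm, as the interface text tells. Its arguments: {"type":"object","properties":{"moves":{"type":"array"}},"required":["moves"]}

```bash
mkdir -p pics; cat > h.py <<'E'
from cell import *
import numpy as np, cv2
def world(cam,u,v,d):
    c=get_calibration(cam); K,R,t=map(np.array,(c["K"],c["R"],c["t"]))
    p=np.linalg.inv(K)@np.array([u,v,1.0])*d
    return R.T@(p-t.ravel())
def cloud(cam,D):
    c=get_calibration(cam); K,R,t=map(np.array,(c["K"],c["R"],c["t"]))
    v,u=np.mgrid[:D.shape[0],:D.shape[1]]
    P=np.stack([(u-K[0,2])/K[0,0]*D,(v-K[1,2])/K[1,1]*D,D],-1)
    return (P-t.ravel())@R
E
python3 - <<'E'
from h import *
for n in("scene","top"):
    p,d=read_camera(n); cv2.imwrite(f"pics/{n}0.png",cv2.resize(p,(800,600),interpolation=cv2.INTER_CUBIC)); np.savez(f"{n}0.npz",p=p,d=d)
    c=get_calibration(n); print(n,c["K"],c["R"],c["t"],(d==0).mean())
print(state())
E
```

```text
scene [[477.69982215   0.         251.82122388]
 [  0.         477.69982215 192.74641039]
 [  0.           0.           1.        ]] [[ 0.49810428  0.86696788  0.01608808]
 [ 0.47974435 -0.26008033 -0.83797588]
 [-0.72231398  0.42511754 -0.54547006]] [-242.87574793 -201.56032265 1559.62929699] 0.007242838541666667
top [[370.02472272   0.         257.11995588]
 [  0.         370.02472272 187.00159273]
 [  0.           0.           1.        ]] [[ 0.02138249 -0.99932678  0.0298124 ]
 [-0.98726739 -0.02580703 -0.15696209]
 [ 0.15762578 -0.02607657 -0.98715456]] [-31.37608825 528.46820146 808.99726246] 0.004130045572916667
{'t': 0.1, 'joints': array([-1.27959936e+00,  4.91499844e-01,  1.55936831e+00, -2.45474072e-05,
        1.09172753e+00, -1.05601695e-01]), 'qvel': array([ 0.00243886,  0.00039228, -0.00029293,  0.00041737, -0.00196999,
       -0.00065252]), 'tau': array([ 5.01595350e-03, -6.13622260e+01, -2.58604521e+01,  6.94945687e-02,
        4.70603909e-02, -6.56257112e-05]), 'eef_pos': array([ 241.49537827, -576.22827494,  214.12679857]), 'tcp_rot': array([-3.14059292e+00, -8.40726626e-05,  3.96809947e-01]), 'ft_force': array([1.20975343, 0.13445319, 0.38211372]), 'moment': array([-0.00557743, -0.03422705,  0.04549994]), 'grip_force': 0.0, 'opening': 1.001198672486989}
```

View pics/top0.png

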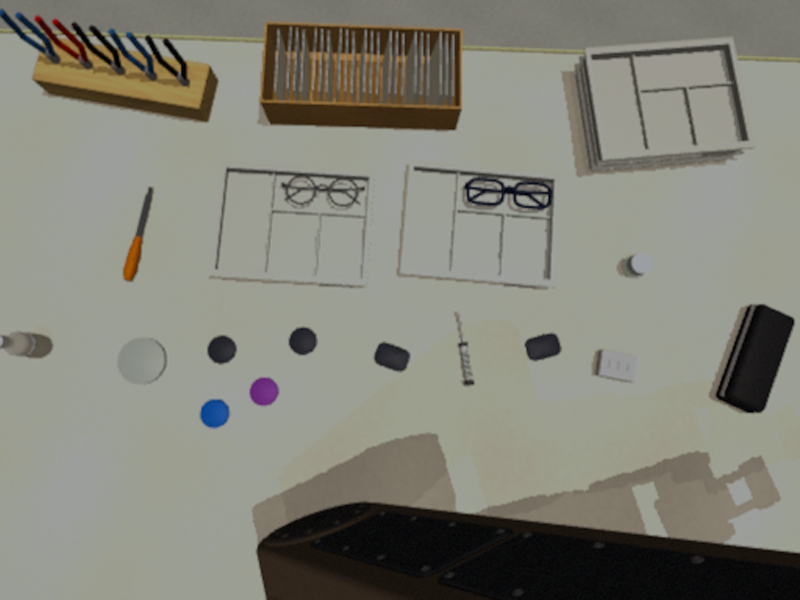

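View pics/scene0.png

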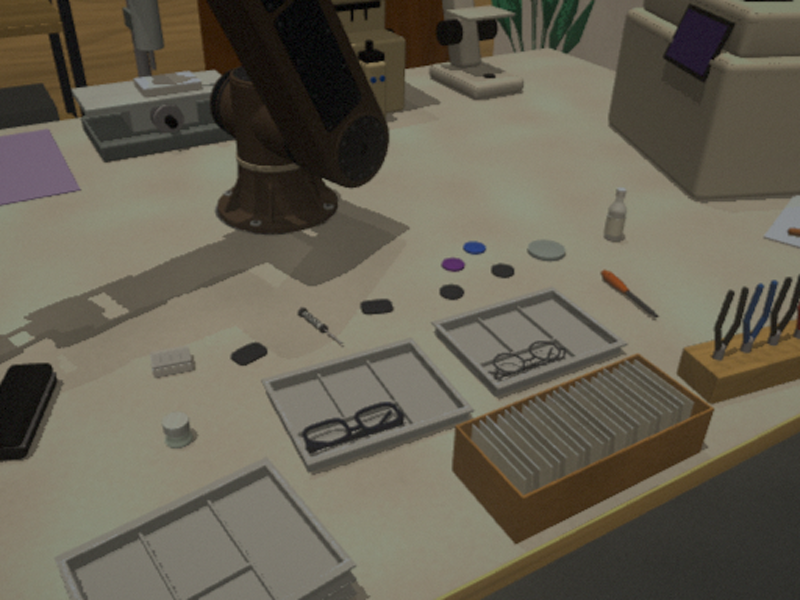

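The top view (800x600) shows the round-frame tray at about (290,225) and the rectangular-frame tray at (478,225).
- **Round lens candidates:** black (222,349), black (303,341), blue (214,413, no), purple (264,391, no) and pale blank (142,360, no). I choose the two black ones.
- **Rectangular lens candidates:** (392,357) and (543,346) are chosen. The white box (617,365) and black case (757,358) are not.
- **Screwdriver candidates:** metal (465,350) is chosen. The orange file (138,235) is not.

The scene view agrees: round lenses at (452,292) and (503,270), rectangular lenses at (376,307) and (249,353), and the screwdriver at (320,326).

```bash
cat > m.py <<'E'
from h import *
def blobs(cam,pts,p,d,thr=60,win=32):
    P=cloud(cam,d); g=p.max(2)
    for (n,u,v) in pts:
        u=int(u*.64);v=int(v*.64)
        m=(g<thr).astype(np.uint8); 
        k,l=cv2.connectedComponents(m); i=l[v,u]
        if i==0: print(n,'no seed',g[v,u]);continue
        M=(l==i); q=P[M&(d>0)]
        # plane-based: ray through pixels to z=6
        r=cv2.minAreaRect(q[:,:2].astype(np.float32))
        print(cam,n,M.sum(),'mean',q.mean(0).round(1),'z5/50/95',np.percentile(q[:,2],[5,50,95]).round(1),'box',np.round(r[0],1),np.round(r[1],1),round(r[2],1))
if __name__=="__main__":
    T=np.load("top0.npz");S=np.load("scene0.npz")
    blobs("top",[("ro1",222,349),("ro2",303,341),("re1",392,357),("re2",543,346)],T["p"],T["d"])
    blobs("scene",[("ro1",503,270),("ro2",452,292),("re1",376,307),("re2",249,353)],S["p"],S["d"])
    # screwdriver & trays by height
    for cam,Z in(("top",T),("scene",S)):
        P=cloud(cam,Z["d"]);ok=Z["d"]>0
        b=P[ok&(abs(P[...,0]-560)<25)&(abs(P[...,1])<250)]; print(cam,"bench z",np.percentile(b[:,2],[10,25,50]).round(1))
        cen=world("top",465*.64,350*.64,T["d"][224,298])
        near=ok&(np.hypot(P[...,0]-cen[0],P[...,1]-cen[1])<85)&(P[...,2]>3.5)&(P[...,2]<25)
        q=P[near]; r=cv2.minAreaRect(q[:,:2].astype(np.float32)); print(cam,"scd near",cen.round(),len(q),np.round(r[0],1),np.round(r[1],1),round(r[2],1),np.percentile(q[:,2],[50,90,97]).round(1))
        for nm,uv in(("round",(290,225)),("rect",(478,225))):
            c=world("top",uv[0]*.64,uv[1]*.64,T["d"][int(uv[1]*.64),int(uv[0]*.64)])
            near=ok&(abs(P[...,0]-c[0])<115)&(abs(P[...,1]-c[1])<150)&(P[...,2]>16)&(P[...,2]<25)
            k,l,st,_=cv2.connectedComponentsWithStats(near.astype(np.uint8),connectivity=8)
            i=1+st[1:,4].argmax(); q=P[l==i]; r=cv2.minAreaRect(q[:,:2].astype(np.float32))
            print(cam,nm,len(q),'c',np.round(r[0],1),np.round(r[1],1),round(r[2],2),'z',np.median(q[:,2]).round(1))
    p=T["p"][185:300,110:380]; cv2.imwrite("pics/crop0.png",cv2.resize(np.clip(p*1.4,0,255).astype(np.uint8),None,fx=2.9,fy=2.9,interpolation=cv2.INTER_CUBIC))
E
python3 m.py
```

```text
top ro1 225 mean [441.8 248.8   6.4] z5/50/95 [3.8 6.5 8.9] box [441.9 248.9] [37.9 37.3] 48.7
top ro2 220 mean [457.4 128.8   6.5] z5/50/95 [3.5 6.6 9.4] box [457.1 129.6] [37.7 37.6] 1.6
top re1 272 mean [436.6  -5.7   6.5] z5/50/95 [3.9 6.6 9.2] box [436.6  -5.5] [48.4 32.6] 72.4
top re2 267 mean [ 457.2 -235.4    6.5] z5/50/95 [3.8 6.7 9.3] box [ 457.9 -236.6] [32.7 50.1] 15.0
scene ro1 89 mean [450.  246.1   6.4] z5/50/95 [2.2 6.9 9.1] box [450.6 246.1] [36.6 33.6] 53.9
scene ro2 104 mean [465.4 126.1   6.2] z5/50/95 [1.8 6.6 9.2] box [464.2 126.9] [38.  35.2] 43.7
scene re1 148 mean [444.3  -8.4   6. ] z5/50/95 [2.  6.4 8.9] box [442.3  -7.9] [48.4 36.4] 72.7
scene re2 198 mean [ 465.  -237.8    5.8] z5/50/95 [1.1 6.2 9. ] box [ 462.4 -237.6] [33.6 52.4] 20.3
top bench z [-1.2  0.5  3.3]
top scd near [ 448. -117.   13.] 209 [ 449.7 -120.1] [146.  155.6] 37.4 [10.3 13.7 14.9]
top round 1451 c [636. 149.] [237.7 184.8] 87.93 z 21.8
top rect 1393 c [ 644.5 -139.8] [237.9 185.2] 86.38 z 21.8
scene bench z [1.6 4.  8.1]
scene scd near [ 448. -117.   13.] 135 [443.1 -89.7] [146.6 110.3] 18.2 [10.  13.7 15. ]
scene round 1126 c [638.  149.4] [240.6 187.1] 87.99 z 21.9
scene rect 1538 c [ 646.7 -137.5] [239.1 186.8] 86.35 z 21.8
```

View pics/crop0.png

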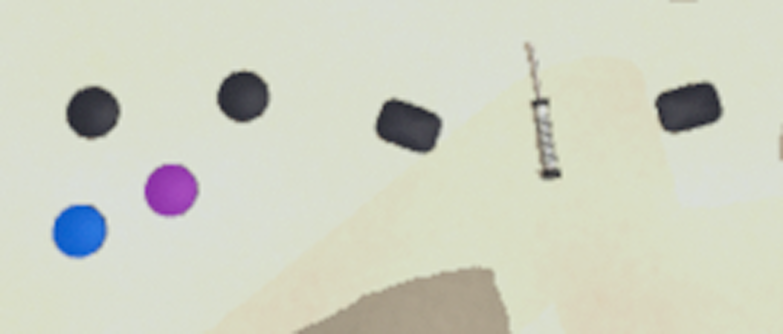

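The crop shows two black round lenses at crop (92,112) and (243,96), with purple and blue discs below them. The two rectangular lenses are at (409,125) and (688,106). The metal screwdriver is at (545,130) with its blade up (+x). That confirms the choice, so next I measure precisely with rectified views.

```bash
cat > ortho.py <<'E'
from h import *
S=2.0; X0,Y0=350,-300   # px=(x-X0)*S cols, (y-Y0)*S rows
def ortho(cam,img,z,shape=(1300,840)):
    c=get_calibration(cam);K,R,t=np.array(c["K"]),np.array(c["R"]),np.array(c["t"]).ravel()
    H=K@np.stack([R[:,0],R[:,1],R[:,2]*z+t],1)@np.array([[1/S,0,X0],[0,1/S,Y0],[0,0,1]])
    return cv2.warpPerspective(img,np.linalg.inv(H)/1,(shape[1],shape[0]),flags=cv2.INTER_CUBIC)
def blob(o,x,y,thr,r=45):
    u,v=int((x-X0)*S),int((y-Y0)*S);w=int(r*S)
    g=o[v-w:v+w,u-w:u+w].max(2); m=(g<thr).astype(np.uint8)
    k,l,st,ce=cv2.connectedComponentsWithStats(m)
    i=1+st[1:,4].argmax(); pts=np.argwhere(l==i)[:,::-1].astype(np.float32)
    (c,s,a)=cv2.minAreaRect(pts)
    f=lambda c:np.round([(c[0]+u-w)/S+X0,(c[1]+v-w)/S+Y0],1)
    return f(ce[i]),f(c),np.round(np.array(s)/S,1),round(a,1),np.median(g)
E
python3 - <<'E'
from ortho import *
for cam in("top","scene"):
    Z=np.load(cam+"0.npz");
    for z in (0,5):
        o=ortho(cam,Z["p"],z)
        for n,x,y in(("ro1",442,249),("ro2",457,129),("re1",437,-6),("re2",457,-236)):
            print(cam,z,n,*blob(o,x,y,110))
    P=cloud(cam,Z["d"]);ok=Z["d"]>0
    b=P[ok&(abs(P[...,0]-450)<40)&(abs(P[...,1]-60)<35)]; print("bench",b.mean(0).round(2),b[:,2].std().round(2))
    o=ortho(cam,Z["p"],7); u,v=int((455-X0)*S),int((-117-Y0)*S)
    g=o[v-80:v+80,u-200:u+200].min(2).astype(int); bg=np.median(g)
    m=((bg-g)>30).astype(np.uint8); k,l,st,ce=cv2.connectedComponentsWithStats(m)
    for i in range(1,k):
        if st[i,4]>60:
            pts=np.argwhere(l==i)[:,::-1]; w=np.linalg.svd(pts-pts.mean(0),full_matrices=False)[2][0]; pr=(pts-pts.mean(0))@w
            f=lambda p:np.round([(p[0]+u-200)/S+X0,(p[1]+v-80)/S+Y0],1)
            print(cam,"scd",st[i,4],f(ce[i]),"dir",np.degrees(np.arctan2(w[1],w[0])).round(1),f(pts.mean(0)+w*pr.min()),f(pts.mean(0)+w*pr.max()))
E
```

```text
top 0 ro1 [442.1 250.7] [442.1 250.9] [42.4 42.1] 45.0 159.0
top 0 ro2 [457.9 129.7] [457.8 129.8] [42.5 41.5] 90.0 159.0
top 0 re1 [436.9  -6. ] [436.9  -5.9] [52.7 36.8] 72.6 159.0
top 0 re2 [ 457.6 -237.4] [ 457.8 -237.3] [36.8 54.1] 17.9 159.0
top 5 ro1 [441.8 249.3] [442.  249.5] [42.4 41.7] 45.0 159.0
top 5 ro2 [457.6 128.9] [457.2 129. ] [42.  41.5] 90.0 159.0
top 5 re1 [436.7  -5.9] [436.7  -5.8] [52.3 36.5] 71.6 159.0
top 5 re2 [ 457.3 -236. ] [ 457.4 -235.9] [36.6 53.9] 18.0 159.0
bench [ 4.4962e+02  6.0000e+01 -1.3000e-01] 1.59
top scd 78 [ 554.2 -136.6] dir 91.5 [ 554.4 -147. ] [ 554. -129.]
top scd 2712 [ 428.6 -116.1] dir 9.2 [ 395.7 -121.5] [ 474.5 -108.7]
top scd 140 [ 482.1 -107.3] dir 7.3 [ 475.4 -108.2] [ 489.4 -106.4]
top scd 198 [ 498.4 -104. ] dir 14.3 [ 490.9 -105.9] [ 506.1 -102.1]
scene 0 ro1 [440.2 253.7] [440.  253.6] [42.4 54.3] 52.7 142.0
scene 0 ro2 [456.2 132.4] [456.3 132.7] [43.3 53.5] 56.3 142.0
scene 0 re1 [435.2  -3.4] [435.2  -3.6] [55.6 46.8] 71.0 139.0
scene 0 re2 [ 456.1 -235.1] [ 455.9 -235. ] [44.  57.6] 15.0 140.0
scene 5 ro1 [446.8 248.1] [446.7 248.1] [42.1 53.6] 53.1 142.0
scene 5 ro2 [462.7 127.7] [462.8 128. ] [43.  53.2] 57.3 142.0
scene 5 re1 [441.8  -7.1] [441.9  -7.3] [55.1 46.5] 71.0 139.0
scene 5 re2 [ 462.6 -237. ] [ 462.5 -237. ] [43.8 57. ] 14.8 138.0
bench [4.5086e+02 5.9650e+01 2.9000e-01] 1.29
scene scd 1030 [ 552.8 -127.1] dir 88.3 [ 551.9 -157.1] [554.3 -77.5]
scene scd 3912 [ 429.5 -119. ] dir 8.0 [ 389.2 -124.6] [ 471.  -113.2]
scene scd 193 [ 486.  -111.5] dir 11.0 [ 477.5 -113.1] [ 495.5 -109.6]
```

Call:
servo_tool(moves=[0.54,0.85,-0.375,0.463,0.6,0.54,0.85,-0.375,0.463,0.6,0.54,0.85,-0.375,0.463,0.6,0.54,0.85,-0.375,0.463,0.6,0.54,0.85,-0.375,0.463,0.6,0.54,0.85,-0.375,0.463,0.6,0.54,0.85,-0.375,0.463,0.6,0.54,0.85,-0.375,0.463,0.6,0.54,0.85,-0.375,0.463,0.6,0.54,0.85,-0.375,0.463,0.6,0.54,0.85,-0.375,0.463,0.6,0.54,0.85,-0.375,0.463,0.6])

```text
t: 1.1
eef_pos: [458.3, -233.3, 63.2]
tcp_rot: [-3.14, -0.002, 1.862]
ft_force: [-0.9, -0.4, -1.1]
opening: 0.601
grip_force: 0.0
```

Call:
servo_tool(moves=[0,0,-0.08,0,0.6,0,0,-0.08,0,0.6,0,0,-0.08,0,0.6])

```text
t: 1.35
eef_pos: [456.9, -236.0, 31.9]
tcp_rot: [-3.14, -0.003, 1.851]
ft_force: [0.5, -0.5, 0.1]
opening: 0.601
grip_force: 0.0
```

```bash
python3 - <<'E'
from h import *
s=state();print(s["eef_pos"].round(1),s["tcp_rot"].round(3),s["t"],s["ft_force"].round(1))
p,d=read_camera("scene");q,_=read_camera("top")
a=cv2.resize(p[190:270,110:240],(650,400)[0:2],interpolation=cv2.INTER_CUBIC)
cv2.imwrite("pics/a1.png",np.clip(a*1.3,0,255).astype(np.uint8))
E
```

```text
[ 456.9 -236.    31.9] [-3.140e+00 -3.000e-03  1.851e+00] 1.35 [ 0.5 -0.5  0.1]
```

View pics/a1.png

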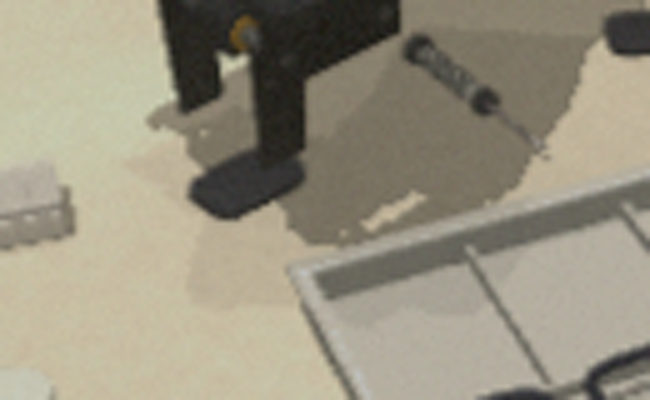

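The crop shows the open fingers above and astride the dark rectangular lens at (247,185). The screwdriver at (455,75) is clear, so I descend and grip.

Call:
servo_tool(moves=[0,0,-0.075,0,0.6,0,0,-0.075,0,0.6,0,0,-0.075,0,0.6,0,0,-0.075,0,0.2,0,0,-0.075,0,0.2,0,0,-0.075,0,0.2,0,0,-0.075,0,0.2,0,0,-0.075,0,0.2])

```text
t: 2.12
eef_pos: [457.9, -236.7, 3.5]
tcp_rot: [3.141, 0.001, 1.851]
ft_force: [-0.9, -0.6, 7.4]
opening: 0.364
grip_force: 30.0
```

Call:
servo_tool(moves=[0,0,0.05,0,0.2,0,0,0.15,0,0.2,0.1,0.02,0.15,-0.109,0.2,0.2,0.04,0.15,-0.109,0.2,0.3,0.06,0.15,-0.109,0.2,0.382,0.06,0.15,-0.109,0.2,0.382,0.06,0.15,-0.109,0.2,0.382,0.06,0.15,-0.109,0.2,0.382,0.06,0.08,-0.109,0.2,0.382,0.06,0.08,-0.109,0.2,0.382,0.06,0.08,-0.109,0.2])

```text
t: 3.03
eef_pos: [608.8, -212.3, 33.9]
tcp_rot: [-3.138, -0.001, 1.509]
ft_force: [-0.2, -0.3, 0.2]
opening: 0.365
grip_force: 30.0
```

```bash
python3 - <<'E'
from h import *
s=state();print(s["eef_pos"].round(1),s["tcp_rot"].round(3),s["t"],s["ft_force"].round(1))
p,d=read_camera("scene")
a=cv2.resize(p[190:310,150:310],(800,600),interpolation=cv2.INTER_CUBIC)
cv2.imwrite("pics/a2.png",np.clip(a*1.3,0,255).astype(np.uint8))
E
```

```text
[ 608.8 -212.3   33.9] [-3.138e+00 -1.000e-03  1.509e+00] 3.0333 [-0.2 -0.3  0.2]
```

View pics/a2.png

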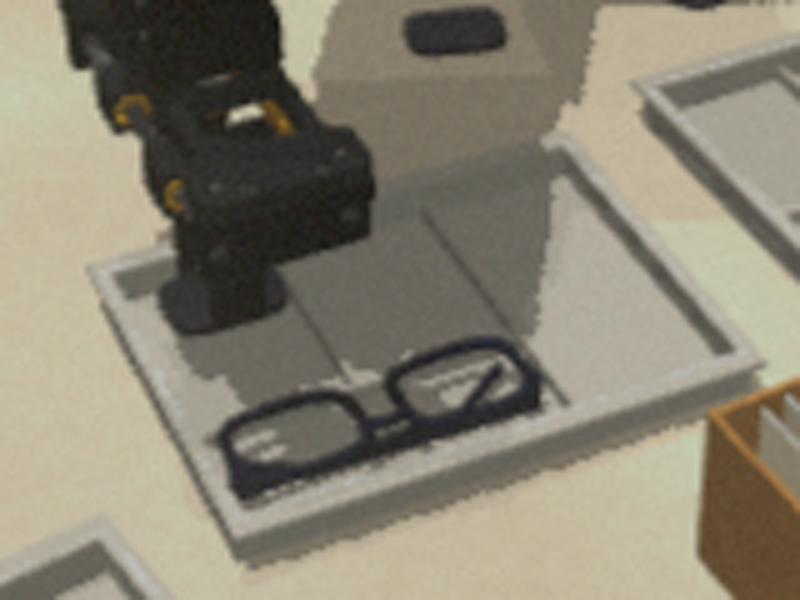

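The lens is held at (222,300) above the outer lens cell, clear of the walls, and the frame is undisturbed. I lower it.

Call:
servo_tool(moves=[0,0,-0.04,0,0.2,0,0,-0.055,0,0.2,0,0,-0.062,0,0.2,0,0,-0.067,0,0.2,0,0,-0.07,0,0.2,0,0,-0.07,0,0.2,0,0,-0.07,0,0.2])

```text
t: 3.67
eef_pos: [610.5, -212.6, 7.5]
tcp_rot: [3.141, 0.0, 1.509]
ft_force: [-2.2, 0.3, 4.8]
opening: 0.371
grip_force: 30.0
```

Call:
servo_tool(moves=[0,0,0,0,0.5,0,0,0,0,0.5,0,0,0.03,0,0.5,0,0,0.12,0,0.5,-0.434,0.516,0.12,-0.08,0.6,-0.434,0.516,0.12,-0.08,0.6,-0.434,0.516,0.12,-0.08,0.6,-0.434,0.516,0.12,-0.08,0.6,-0.434,0.516,0.12,-0.08,0.6,-0.434,0.516,0.12,-0.08,0.6,-0.434,0.516,0.12,-0.08,0.6,-0.434,0.516,0.12,-0.08,0.6])

```text
t: 4.67
eef_pos: [433.9, -3.5, 55.5]
tcp_rot: [-3.14, 0.0, 1.26]
ft_force: [0.3, -0.4, -0.7]
opening: 0.599
grip_force: 0.0
```

Call:
servo_tool(moves=[0,0,-0.06,0,0.6,0,0,-0.13,0,0.6,0,0,-0.13,0,0.6,0,0,-0.13,0,0.6,0,0,-0.13,0,0.2,0,0,-0.13,0,0.2,0,0,-0.13,0,0.2,0,0,-0.13,0,0.2,0,0,-0.13,0,0.2])

```text
t: 5.42
eef_pos: [437.1, -6.2, 3.0]
tcp_rot: [3.141, -0.0, 1.258]
ft_force: [0.3, -0.7, 3.5]
opening: 0.367
grip_force: 30.0
```

Call:
servo_tool(moves=[0,0,0.05,0,0.2,0,0,0.15,0,0.2,0.446,-0.325,0.15,0.08,0.2,0.446,-0.325,0.15,0.08,0.2,0.446,-0.325,0.15,0.08,0.2,0.446,-0.325,0.15,0.08,0.2,0.446,-0.325,0.15,0.08,0.2,0.446,-0.325,0.15,0.08,0.2,0.446,-0.325,0.15,0.08,0.2,0.446,-0.325,0.15,0.08,0.2,0.446,-0.325,0.15,0.08,0.2])

```text
t: 6.33
eef_pos: [614.0, -135.3, 62.4]
tcp_rot: [-3.14, -0.0, 1.509]
ft_force: [-0.9, -0.3, -1.3]
opening: 0.366
grip_force: 30.0
```

Call:
servo_tool(moves=[0,0,-0.08,0,0.2,0,0,-0.12,0,0.2,0,0,-0.13,0,0.2,0,0,-0.136,0,0.2,0,0,-0.14,0,0.2,0,0,-0.14,0,0.2,0,0,-0.14,0,0.2])

```text
t: 6.92
eef_pos: [615.5, -136.0, 7.7]
tcp_rot: [3.14, 0.0, 1.509]
ft_force: [-0.4, 0.3, 0.4]
opening: 0.366
grip_force: 30.0
```

Call:
servo_tool(moves=[0,0,-0.002,0,0.2,0,0,-0.004,0,0.2,0,0,-0.004,0,0.2])

```text
t: 7.17
eef_pos: [615.6, -136.1, 6.9]
tcp_rot: [3.14, 0.0, 1.509]
ft_force: [-3.1, 2.2, 13.0]
opening: 0.369
grip_force: 30.0
```

Call:
servo_tool(moves=[0,0,0,0,0.5,0,0,0,0,0.5,0,0,0.03,0,0.5,0,0,0.12,0,0.5,-0.393,0.6625,0.12,0.009,0.65,-0.393,0.6625,0.12,0.009,0.65,-0.393,0.6625,0.12,0.009,0.65,-0.393,0.6625,0.12,0.009,0.65,-0.393,0.6625,0.12,0.009,0.65,-0.393,0.6625,0.12,0.009,0.65,-0.393,0.6625,0.12,0.009,0.65,-0.393,0.6625,0.12,0.009,0.65])

```text
t: 8.17
eef_pos: [455.2, 131.8, 53.8]
tcp_rot: [-3.141, -0.0, 1.539]
ft_force: [0.9, 0.3, -0.1]
opening: 0.65
grip_force: 0.0
```

```bash
python3 - <<'E'
from h import *
s=state();print(s["eef_pos"].round(1),s["tcp_rot"].round(3),s["t"],s["opening"])
p,d=read_camera("scene")
a=cv2.resize(p[150:310,150:363],(800,600),interpolation=cv2.INTER_CUBIC)
cv2.imwrite("pics/a3.png",np.clip(a*1.3,0,255).astype(np.uint8))
E
```

```text
[455.2 131.8  53.8] [-3.141 -0.     1.539] 8.1667 0.6500045191037057
```

View pics/a3.png

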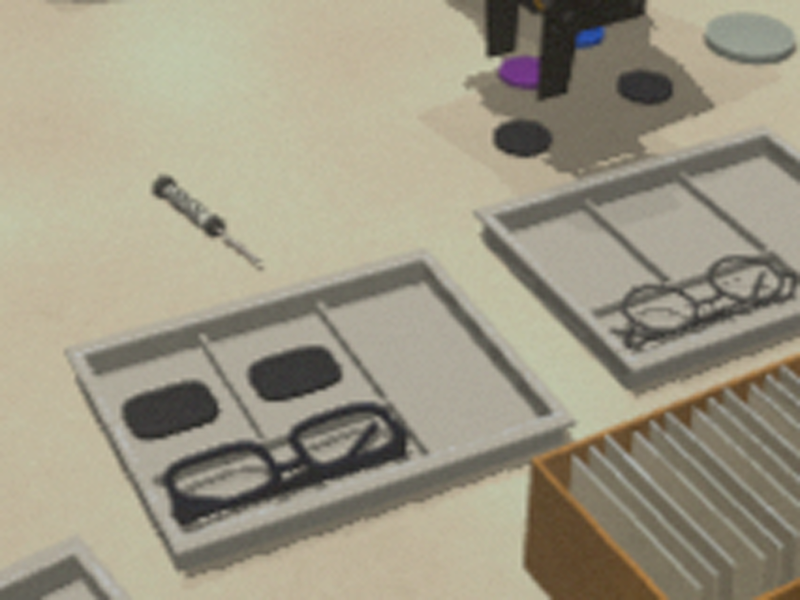

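Both rectangular lenses lie flat in their cells at (170,408) and (295,372), with the frame unmoved. The gripper is above the black round lens at (522,138), and the purple disc is behind it at (520,70). I descend on the round lens.

Call:
servo_tool(moves=[0,0,-0.06,0,0.65,0,0,-0.126,0,0.65,0,0,-0.126,0,0.65,0,0,-0.126,0,0.65,0,0,-0.126,0,0.2,0,0,-0.126,0,0.2,0,0,-0.126,0,0.2,0,0,-0.126,0,0.2,0,0,-0.126,0,0.2])

```text
t: 8.97
eef_pos: [458.2, 128.8, 3.1]
tcp_rot: [3.141, -0.0, 1.537]
ft_force: [0.3, -1.0, 3.6]
opening: 0.417
grip_force: 30.0
```

Call:
servo_tool(moves=[0,0,0.05,0,0.2,0,0,0.15,0,0.2,0.3645,-0.136,0.15,0,0.2,0.3645,-0.136,0.15,0,0.2,0.3645,-0.136,0.15,0,0.2,0.3645,-0.136,0.15,0,0.2,0.3645,-0.136,0.15,0,0.2,0.3645,-0.136,0.07,0,0.2,0.3645,-0.136,0.07,0,0.2,0.3645,-0.136,0.07,0,0.2])

```text
t: 9.8
eef_pos: [602.5, 74.6, 29.7]
tcp_rot: [-3.138, 0.0, 1.537]
ft_force: [-0.0, 0.6, 0.5]
opening: 0.424
grip_force: 30.0
```

```bash
python3 - <<'E'
from h import *
s=state();print(s["eef_pos"].round(1),s["tcp_rot"].round(3),s["t"],s["opening"])
p,d=read_camera("scene")
a=cv2.resize(p[150:270,250:410],(800,600),interpolation=cv2.INTER_CUBIC)
cv2.imwrite("pics/a4.png",np.clip(a*1.5,0,255).astype(np.uint8))
E
```

```text
[602.5  74.6  29.7] [-3.138  0.     1.537] 9.8 0.4237281905166182
```

View pics/a4.png

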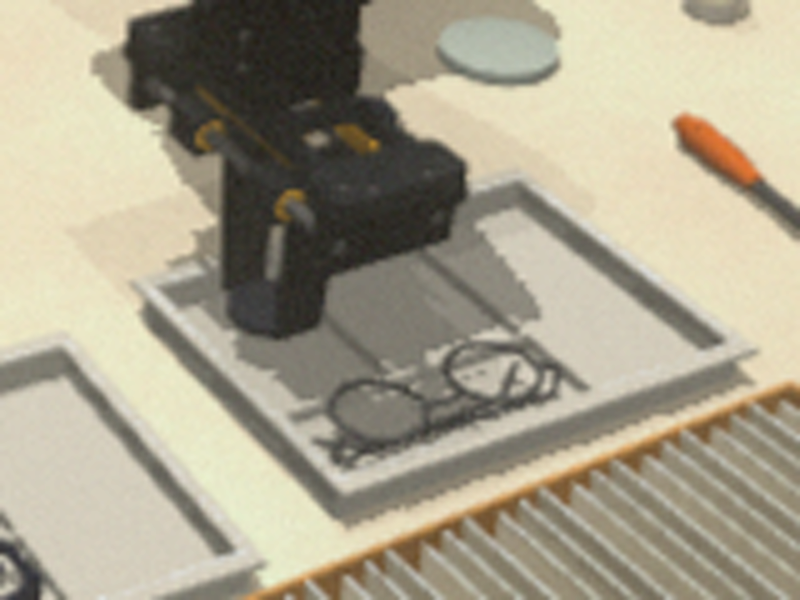

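The round lens is held level between the fingers at (262,315) above the outer cell of the round tray. I lower it.

Call:
servo_tool(moves=[0,0,-0.03,0,0.2,0,0,-0.045,0,0.2,0,0,-0.053,0,0.2,0,0,-0.058,0,0.2,0,0,-0.06,0,0.2,0,0,-0.061,0,0.2,0,0,-0.061,0,0.2])

```text
t: 10.43
eef_pos: [603.6, 74.7, 7.0]
tcp_rot: [-3.142, -0.0, 1.537]
ft_force: [-3.9, -0.0, 7.3]
opening: 0.419
grip_force: 30.0
```

Call:
servo_tool(moves=[0,0,0,0,0.55,0,0,0,0,0.55,0,0,0.03,0,0.55,0,0,0.12,0,0.55,-0.403,0.437,0.12,0,0.65,-0.403,0.437,0.12,0,0.65,-0.403,0.437,0.12,0,0.65,-0.403,0.437,0.12,0,0.65,-0.403,0.437,0.12,0,0.65,-0.403,0.437,0.12,0,0.65,-0.403,0.437,0.12,0,0.65,-0.403,0.437,0.12,0,0.65])

```text
t: 11.43
eef_pos: [442.0, 250.5, 55.1]
tcp_rot: [3.141, -0.0, 1.54]
ft_force: [0.3, 0.9, -0.4]
opening: 0.646
grip_force: 0.0
```

Call:
servo_tool(moves=[0,0,-0.06,0,0.65,0,0,-0.129,0,0.65,0,0,-0.129,0,0.65,0,0,-0.129,0,0.65,0,0,-0.129,0,0.2,0,0,-0.129,0,0.2,0,0,-0.129,0,0.2,0,0,-0.129,0,0.2,0,0,-0.129,0,0.2])

```text
t: 12.18
eef_pos: [442.8, 249.3, 3.0]
tcp_rot: [3.141, -0.0, 1.537]
ft_force: [0.8, -2.0, 1.7]
opening: 0.423
grip_force: 30.0
```

Call:
servo_tool(moves=[0,0,0.05,0,0.2,0,0,0.15,0,0.2,0.41,-0.2455,0.15,0,0.2,0.41,-0.2455,0.15,0,0.2,0.41,-0.2455,0.15,0,0.2,0.41,-0.2455,0.15,0,0.2,0.41,-0.2455,0.15,0,0.2,0.41,-0.2455,0.15,0,0.2,0.41,-0.2455,0.15,0,0.2,0.41,-0.2455,0.15,0,0.2])

```text
t: 13.02
eef_pos: [605.6, 151.4, 62.4]
tcp_rot: [-3.14, 0.0, 1.537]
ft_force: [-0.2, -0.4, 0.5]
opening: 0.418
grip_force: 30.0
```

Call:
servo_tool(moves=[0,0,-0.08,0,0.2,0,0,-0.115,0,0.2,0,0,-0.128,0,0.2,0,0,-0.135,0,0.2,0,0,-0.139,0,0.2,0,0,-0.141,0,0.2,0,0,-0.141,0,0.2])

```text
t: 13.6
eef_pos: [606.8, 151.4, 7.1]
tcp_rot: [3.14, -0.0, 1.537]
ft_force: [-0.5, -0.9, -0.4]
opening: 0.415
grip_force: 30.0
```

Call:
servo_tool(moves=[0,0,-0.002,0,0.2,0,0,-0.003,0,0.2,0,0,-0.003,0,0.2])

```text
t: 13.85
eef_pos: [606.9, 151.4, 6.8]
tcp_rot: [3.14, -0.0, 1.537]
ft_force: [-3.0, 0.1, 11.4]
opening: 0.418
grip_force: 30.0
```

Call:
servo_tool(moves=[0,0,0,0,0.55,0,0,0,0,0.55,0,0,0.03,0,0.55,0,0,0.14,0,0.55,-0.44,-0.668,0.14,-0.4365,0.4,-0.44,-0.668,0.14,-0.4365,0.4,-0.44,-0.668,0.14,-0.4365,0.4,-0.44,-0.668,0.14,-0.4365,0.4,-0.44,-0.668,0.14,-0.4365,0.4,-0.44,-0.668,0.14,-0.4365,0.4,-0.44,-0.668,0.14,-0.4365,0.4,-0.44,-0.668,0.14,-0.4365,0.4])

```text
t: 14.85
eef_pos: [428.8, -118.0, 61.9]
tcp_rot: [3.141, -0.0, 0.53]
ft_force: [1.1, -0.7, -0.1]
opening: 0.399
grip_force: 0.0
```

```bash
python3 - <<'E'
from h import *
s=state();print(s["eef_pos"].round(1),np.degrees(s["tcp_rot"]).round(2),s["t"],s["opening"])
E
```

```text
[ 428.8 -118.    61.9] [ 1.7997e+02 -1.0000e-02  3.0370e+01] 14.85 0.3985126382653462
```

Call:
servo_tool(moves=[0,0,0,-0.118,0.4,0,0,-0.03,-0.118,0.4,0,0,-0.05,-0.118,0.4,0,0,-0.05,-0.118,0.4,0,0,-0.05,-0.118,0.4])

```text
t: 15.27
eef_pos: [430.6, -116.1, 41.5]
tcp_rot: [3.142, 0.0, 0.17]
ft_force: [-1.1, 0.0, -0.7]
opening: 0.403
grip_force: 0.0
```

```bash
python3 - <<'E'
from h import *
s=state();print(s["eef_pos"].round(1),np.degrees(s["tcp_rot"]).round(2),s["t"],s["opening"])
p,d=read_camera("scene")
a=cv2.resize(p[150:310,160:400],(800,533),interpolation=cv2.INTER_CUBIC)
cv2.imwrite("pics/a5.png",np.clip(a*1.4,0,255).astype(np.uint8))
E
```

```text
[ 430.6 -116.1   41.5] [180.     0.     9.76] 15.2667 0.40343162152025286
```

View pics/a5.png

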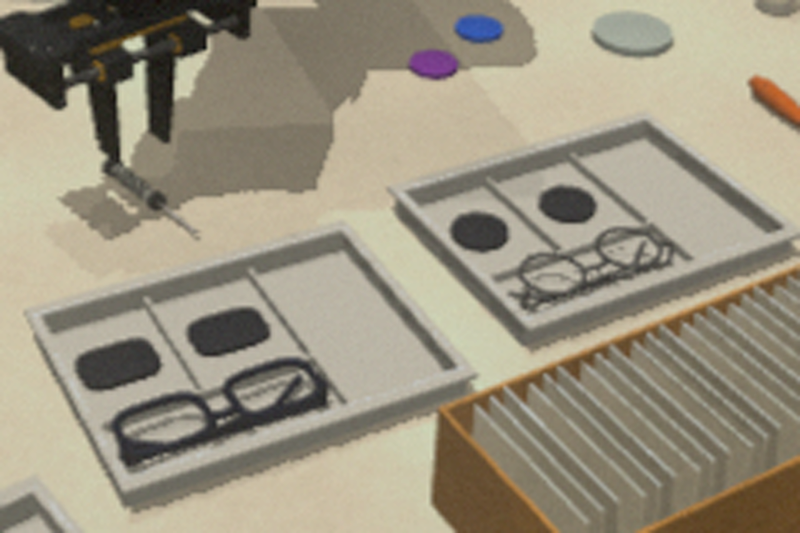

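All four lenses lie in their cells: rectangular at (118,362) and (228,330), round at (480,232) and (567,204). The gripper stands astride the screwdriver handle at (135,185), so I descend and grip.

Call:
servo_tool(moves=[0,0,-0.06,0,0.4,0,0,-0.095,0,0.4,0,0,-0.095,0,0.4,0,0,-0.095,0,0.4,0,0,-0.095,0,0,0,0,-0.095,0,0,0,0,-0.095,0,0,0,0,-0.095,0,0,0,0,-0.095,0,0])

```text
t: 16.07
eef_pos: [430.7, -116.1, 3.5]
tcp_rot: [3.141, -0.001, 0.167]
ft_force: [0.3, -0.4, 1.6]
opening: 0.11
grip_force: 30.4
```

Call:
servo_tool(moves=[0,0,0.05,0,0,0,0,0.15,0,0,0.473,0.855,0.17,-0.064,0,0.473,0.855,0.17,-0.064,0,0.473,0.855,0.17,-0.064,0,0.473,0.855,0.17,-0.064,0,0.473,0.855,0.17,-0.064,0,0.473,0.855,0.17,-0.064,0,0.473,0.855,0.17,-0.064,0,0.473,0.855,0.17,-0.064,0,0.473,0.855,0.17,-0.064,0,0.473,0.855,0.17,-0.064,0])

```text
t: 17.07
eef_pos: [621.0, 229.8, 71.2]
tcp_rot: [-3.141, -0.001, -0.033]
ft_force: [-0.3, -0.5, -0.7]
opening: 0.106
grip_force: 30.0
```

Call:
servo_tool(moves=[0,0,0,0,0,0,0,0,0,0])

```text
t: 17.23
eef_pos: [619.4, 226.9, 70.5]
tcp_rot: [3.141, 0.001, -0.033]
ft_force: [0.2, -0.1, 0.3]
opening: 0.11
grip_force: 30.0
```

```bash
python3 - <<'E'
from h import *
s=state();print(s["eef_pos"].round(1),np.degrees(s["tcp_rot"]).round(2),s["t"],s["opening"])
p,d=read_camera("scene")
a=cv2.resize(p[140:260,260:420],(800,600),interpolation=cv2.INTER_CUBIC)
cv2.imwrite("pics/a6.png",np.clip(a*1.4,0,255).astype(np.uint8))
E
```

```text
[619.4 226.9  70.5] [ 1.7998e+02  4.0000e-02 -1.8700e+00] 17.2333 0.11022315464395596
```

View pics/a6.png

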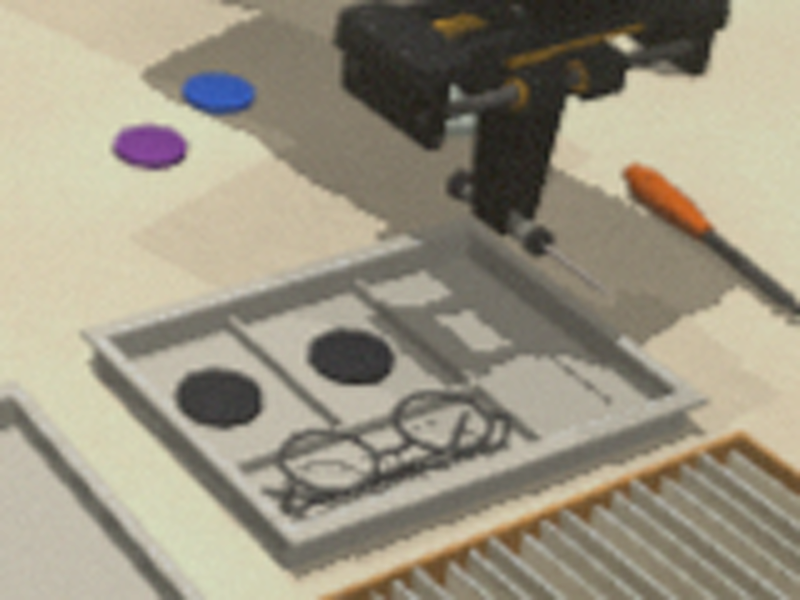

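The screwdriver is held level along x above the tool bay: cap at (460,185), collar at (533,235), blade tip at (600,290). I lower it.

Call:
servo_tool(moves=[0,0,-0.08,0,0,0,0,-0.12,0,0,0,0,-0.14,0,0,0,0,-0.15,0,0,0,0,-0.156,0,0,0,0,-0.159,0,0,0,0,-0.161,0,0,0,0,-0.161,0,0,0,0,-0.161,0,0])

```text
t: 18.03
eef_pos: [620.2, 226.0, 7.5]
tcp_rot: [-3.141, -0.001, -0.034]
ft_force: [0.1, -1.3, 2.3]
opening: 0.107
grip_force: 30.0
```

Call:
servo_tool(moves=[0,0,-0.002,0,0,0,0,-0.002,0,0,0,0,-0.002,0,0.3,0,0,-0.002,0,0.3,0,0,-0.002,0,0.3,0,0,0.04,0,0.3,0,0,0.14,0,0.3,0,0,0.25,0,0.3,-0.3,0.3,0.4,0,0.3,-0.3,0.3,0.4,0,0.3,-0.3,0.3,0.4,0,0.3,-0.3,0.3,0.4,0,0.3])

```text
t: 19.03
eef_pos: [507.7, 337.4, 162.5]
tcp_rot: [-3.142, 0.0, -0.035]
ft_force: [0.5, 0.5, -0.0]
opening: 0.301
grip_force: 0.0
```

Call:
servo_tool(moves=[-0.1,0.1,0,0,0.3,-0.1,0.1,0,0,0.3,-0.1,0.1,0,0,0.3,-0.1,0.1,0,0,0.3])

```text
t: 19.37
eef_pos: [468.9, 376.9, 161.7]
tcp_rot: [3.141, 0.0, -0.033]
ft_force: [0.3, -0.4, -0.8]
opening: 0.303
grip_force: 0.0
```

```bash
python3 - <<'E'
from h import *
s=state();print(s["eef_pos"].round(1),s["t"],s["opening"])
p,d=read_camera("scene")
a=cv2.resize(p[140:310,160:400],(800,567),interpolation=cv2.INTER_CUBIC)
cv2.imwrite("pics/a7.png",np.clip(a*1.4,0,255).astype(np.uint8))
E
```

```text
[468.9 376.9 161.7] 19.3667 0.30278138031985585
```

View pics/a7.png

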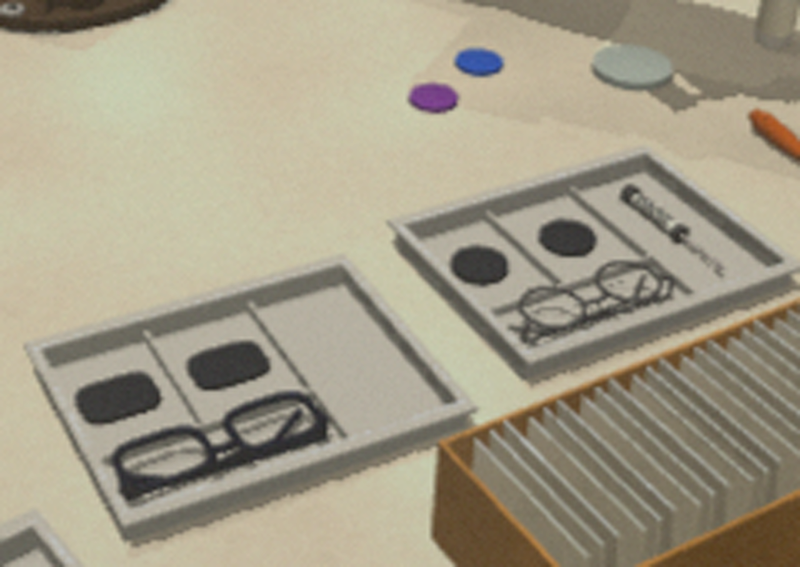

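The screwdriver lies lengthwise in the tool bay at (670,230). The four lenses lie flat at (118,397), (228,365), (480,265) and (567,237). Both frames are unmoved and the arm is clear, so I hand in the job.

```bash
python3 -c "
from cell import *
print(job_done())"
```

```text
the job is handed in; nothing more can be done
None
```

The job is handed in: each tray has its own pair of lenses flat in the two cells, the screwdriver lies lengthwise in the round tray's tool bay, and neither frame was disturbed (about 19 s of the 112 s used).

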